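File a board carrier in the lever arch binder

TASK

File the loose punched board carrier in the lever arch binder: hold the lever lightly and lift it until the rings spring open, feel the carrier's two holes gently onto the two posts, which do not always stand in quite the same place, and let it lie flat on the carriers already filed. Then press the lever down until it is fully home and the rings are closed over it; never force lever or posts, which bend easily, and leave everything else on the bench where it is.

Things in the scene. Friction and masses are not known exactly. Their poses are not given: they have to be found in the camera images.
- binder: Lever arch binder, fixed: black base board x -125..+105, y -100..+100, 6 mm thick, origin on the bench midway between the posts' nominal places. Filed carriers fill x -13..+97, y -60..+60 up to z 16. Two ring arches (y +-40) hinged at x -34, z 18 and linked to the lever: closed they reach over to the post tops (up to z 62); open they stand back at x -45, z up to 75.
- post_line (a point): Nominal midpoint of the tops of the two upright 7 mm steel posts, at binder x 0, z 52; posts at binder y +-40, tops blunt (last 3 mm tapered to 5 mm). They stand on a loose carriage: both together really stand up to 9 mm off along the binder's y, either way, unknown and not shown by this point; the carriage is stiff, it slides only above about 12 N.
- seat (a point): Where the filed carrier's origin belongs (binder x 42, y 0, z 16; y shifted as the posts are): flat on the carriers already filed, holes over the posts, its +x along the binder's +x.
- lever (a joint): Lever angle, rad: 0 down = home, rings closed; 0.65 up = rings fully open. Over-centre spring: below 0.1 it pulls itself home (about 3 N at the bar to lift it off), above 0.1 it springs open by itself and up to about 9 N at the bar presses it back down. Fingers' squeeze and push on it together must stay under 50 N: grip with 15 N or less.
- lever_bar (a point): Middle of the lever's round crossbar, 10 mm diameter, along the binder's y, 44 mm clear between two side arms that run to the hinge (4 mm thick, 12 mm high). Home: binder x -103, y 0, z 34, that is 28 mm above the base board; open: x -88, z 78. The window between bar and hinge bracket is 55 mm long, open below to the base board.
- carrier: The loose white plastic board carrier, about 140 g: plate 110 (x) x 120 (y) x 5 mm with two 10 mm through holes at x -42, y +-40, and a central grip rib on top, 56 mm long along x, 12 mm wide, z 5 to 23. Two thin green boards beside the rib. Origin: centre of the underside. It must press on the posts and binder with less than 25 N.
- lever_hinge (a point): Middle of the lever's hinge axis, at binder x -30, y 0, z 34; the axis lies along the binder's y. The crossbar moves on a 73 mm radius about it, from the -x side upward.
- carrier_holes (a point): Point midway between the carrier's two holes, at its underside (carrier x -42, y 0).
- heatsink: Bystander: bare aluminium heat sink 100 x 110 mm with seven fins, 24 mm high, no holes. Origin at the underside centre. The carrier and it may lie on either side.
- spool: Bystander: solder spool, 54 mm across, 45 mm high; origin at the underside centre.
- flux: Bystander: small jar, 48 mm across, 50 mm high; origin at the underside centre.
- brush: Bystander: brush, 150 mm long, lying along its x.
- driver: Bystander: screwdriver, 160 mm long, lying along its x.
- module: Bystander: car control module, 150 x 150 x 32 mm; origin at the underside centre.
- pencup: Bystander: round pen cup, 72 mm across, 95 mm high; origin at the underside centre.
Mind the look-alikes: they are no part of the job. What is shaped like the carrier but orange or purple is not meant.

How it is judged:
On the way, in this order (a step that is already met when the one before it is completed fails the run):
1. the lever is up and the rings are open (value of joint lever above 0.55 rad), for 0.2 s.
2. the carrier lies flat over both posts on the filed carriers with the rings open (value of joint lever above 0.5 rad and z of carrier in the frame of binder between 0.013 and 0.019 m and x of carrier in the frame of binder between 0.037 and 0.047 m and y of carrier in the frame of binder between -0.013 and 0.013 m and angle between the x axis of carrier and the x axis of binder, either way round below 0.1 rad and angle between carrier's own z axis and vertical below 0.06 rad), for 0.2 s.
3. the lever is pressed fully home (value of joint lever below 0.03 rad), for 0.2 s.
At the end, for the whole second after the job is handed in: The carrier rests flat on the filed carriers, both posts through its holes (underside within 3 mm of z 16, tilt < 0.06 rad, origin within 5 mm of binder x 42 and 13 mm of y 0, turned < 0.1 rad), released; lever fully home (< 0.03 rad), rings closed (value of joint lever below 0.03 rad and z of carrier in the frame of binder between 0.013 and 0.019 m and x of carrier in the frame of binder between 0.037 and 0.047 m and y of carrier in the frame of binder between -0.013 and 0.013 m and angle between the x axis of carrier and the x axis of binder, either way round below 0.1 rad and angle between carrier's own z axis and vertical below 0.06 rad and linear speed of carrier below 0.02 m/s); the robot touches nothing.
It fails at once if the carrier is pressed on the binder or its posts with more than 25 N (contact force between carrier and binder above 25 N).
It fails at once if the fingers load the binder or its lever with more than 50 N (contact force between the fingers and binder above 50 N).
It fails at once if a bystander is moved by more than 30 mm (distance of any of heatsink, spool, flux, brush, driver, module, pencup from where it was at the start of the episode above 0.03 m).
It also fails if it takes over 69 s, if anything falls off the work surface, if the arm or the gripper's body presses on something with over 40 N, if the wrist force passes 120 N, or if a joint passes its speed limit or range.

ROBOT

A 7-joint arm with a two-finger parallel gripper is mounted at the origin on the work surface. World frame = base frame: x ahead of the robot, y to its left, z up, the work surface at z = 0. Lengths are in m, angles in rad, forces in N, time in s.
With the tool pointing down it reaches from about 0.4 to 0.85 m from the base axis. Payload 10.4 kg.
Tool frame: the origin (TCP) lies on the centre line of the jaws, within the pads' length; the fingertips stand 11 mm ahead of it and the grasp point (between the pads) lies 8 mm behind it (tip_reach is the distance from the TCP to the fingertips, in m); z points along the fingers, y is the line along which they close (so a half turn about z gives the same grasp; the last joint's range is limited). The gripper opens to 85 mm and grips with 20 to 120 N. Pads are 22 mm wide; open, the fingers measure 114 mm over their backs; the gripper's body (76 mm by 85 mm) begins 54 mm behind the grasp point. The pads swing forward as they close: fully open they stand 13 mm farther back than shut.
Start: joints at [-1.162, 0.332, -0.065, 1.46, 0.022, 1.35, -0.088], TCP at [0.262, 0.568, 0.242] pointing down, gripper open.
Joint ranges: [-2.6, 2.6], [-0.5, 2.12], [-1.47, 1.34], [0.16, 2.42], [-1.27, 4.41], [0.06, 2.06], [-2.6, 2.6]. Speed limits (rad/s): [2.22, 2.22, 2.79, 2.79, 3.14, 3.14, 3.14].

INTERFACE

Orientations are given as a unit quaternion [x, y, z, w].
In Python, from workcell import get_obs, camera, hand_in, tip_reach gives the robot as it stands. The module is installed in compiled form; this text tells all that it offers.
- The arm moves only by the tool move_arm, never from a script. Its argument "plan" is a list of rows, each an object with "delta_pos": the shift along the tool's x, y, z in m, a list of three; "turn": the turn, a rotation vector about the tool's x, y, z in rad, a list of three; "fingers": the closure, from 0 (fully open) to 1 (shut). A call has 1 to 12 rows; each row is the pose to reach, as a shift and turn from the pose commanded when the call began, along the tool's axes at that moment; what a row does not reach only later rows make up. A row lasts 1/8 s, in which the tool goes at most 62.5 mm and 10.7 degrees, less where a joint would pass 70% of its speed; a pose out of reach is approached as far as the arm can. A call with a gripper value outside its range is refused whole. The fingers move at their own pace and stop on an object; "force" is the grip in N (left out, the last holds). Time passes only in rows, so rows that repeat a pose let the fingers close. It gives the time, the measured TCP pose, the force, the opening and the grip force at its end, in the units of the state.
- get_obs(): the state, without advancing time (a new reading comes with each control period).
- camera(name): name is "scene" or "top"; returns a dict with "color" (400x640x3 uint8, red, green, blue), "range_z" (400x640 float32, m along the optical axis (not along the pixel's ray), 0 where there is no reading), "fx", "fy", "cx", "cy" (pixels), "R" (3x3) and "t" (3): a world point X has camera coordinates R X + t. Camera axes: x right, y down, z forward; pixel columns grow to the right and rows downward; lengths in m; the calibration is good to about 2 mm. A picture is of the moment at which its call begins.
- hand_in(): hands the job in; it is judged then, once.
The state is a dict: "clock": time; "joint_pos": joint angles; "joint_velocities": joint speeds; "tau": joint torques, N m; "position": TCP position; "ee_rot": TCP orientation; "ft_force": force on the tool from outside, world axes, zero at the start; "torque": the same for the moment, N m; "grip_width": opening from 0.0 (shut) to 1.0 (fully open); "grasp_force": force on a finger pad.
Only numpy, scipy, OpenCV 4.12 (cv2) and the standard library are available. Lean on these libraries where they do the work, as an engineer would, in place of code of your own. Each camera call takes 0.05 s, during which the arm holds its last target. There are 200 camera calls.

## Working session

There is one attempt and no reset: what is moved stays moved. The work goes in short steps, Python scripts to look and compute and a tool call to move; the robot and the scene stay as the last step left them, time stands still between calls to the robot, and variables do not carry over. Pictures are saved under pics/ and viewed, at most 10 in all, crops included, and the job is handed in when it is done.

Besides the shell and the picture viewer there is one more tool, called by a JSON object that holds its "method" and its "body", one argument or row to a line. move_arm: Moves the arm, as the interface text tells. Its arguments: {"type":"object","properties":{"plan":{"type":"array","items":{"type":"object","properties":{"delta_pos":{"type":"array","items":{"type":"number"}},"turn":{"type":"array","items":{"type":"number"}},"fingers":{"type":"number"}}}},"force":{"type":"number"}},"required":["plan"]}

```bash
mkdir -p pics
cat > h.py <<'E'
import numpy as np, cv2
from workcell import get_obs, camera
def pts(c):
    v,u=np.mgrid[0:400,0:640]; z=c["range_z"]
    P=np.stack([(u-c["cx"])/c["fx"]*z,(v-c["cy"])/c["fy"]*z,z],-1)
    return (P-c["t"])@c["R"]
def save(c,n,box=None,s=1):
    im=c["color"][...,::-1]
    if box: im=im[box[1]:box[3],box[0]:box[2]]
    cv2.imwrite(n,cv2.resize(im,None,fx=s,fy=s,interpolation=cv2.INTER_CUBIC))
E
python3 - <<'E'
from h import *
for n in("top","scene"):
    c=camera(n); save(c,f"pics/{n}0.png"); np.savez(n+"0.npz",**c)
    print(n,c["fx"],c["cx"],c["cy"],np.round(c["R"],3).tolist(),np.round(c["t"],3))
o=get_obs(); print(o)
E
```

```text
top 378.8733775432749 319.45409214446545 202.96117563354804 [[-0.004, -1.0, 0.007], [-0.992, 0.003, -0.129], [0.129, -0.007, -0.992]] [0.14  0.547 1.453]
scene 478.9009055847523 318.4394999509593 198.6626781167454 [[0.846, 0.533, 0.019], [0.402, -0.615, -0.679], [-0.35, 0.582, -0.734]] [-0.563 -0.079  1.65 ]
{'clock': 0.1, 'joint_pos': array([-1.16160229,  0.33281298, -0.06470565,  1.46084097,  0.02158802,
        1.34989882, -0.08849686]), 'joint_velocities': array([-4.44831786e-04, -1.68422643e-03,  1.41719752e-03, -1.65786881e-04,
        1.83203228e-03,  1.42088902e-03,  4.91358283e-05]), 'tau': array([ 1.52654342e-03, -6.26740766e+01,  4.91607701e-02, -3.92437184e+01,
        1.63089484e-02,  6.75598771e-03, -2.57774559e-05]), 'position': array([0.26142633, 0.56735105, 0.24160062]), 'ee_rot': array([ 2.14211593e-01,  9.76787077e-01, -6.22190424e-04, -1.14454189e-04]), 'ft_force': array([-0.2606318 , -0.30379706, -0.20551306]), 'torque': array([ 0.04165812, -0.07358636, -0.00394614]), 'grasp_force': 0.0, 'grip_width': 1.0020999914452478}
```

View pics/top0.png

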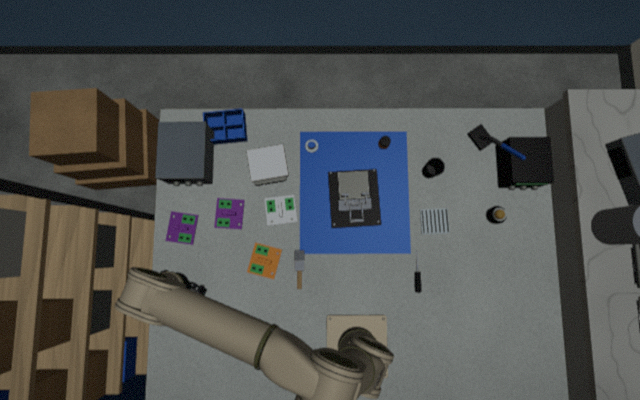

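View pics/scene0.png

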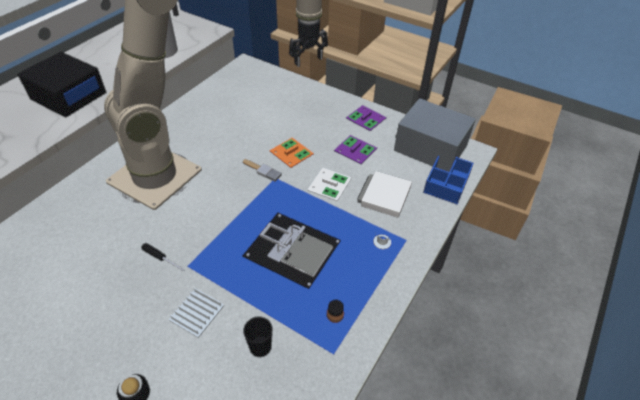

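Top view: the binder is at (355,198) with its lever toward the robot. The carrier candidates are white (281,209), purple (229,213) and (183,228), and orange (265,261). Only the white one with green boards fits; the white block at (268,165) is the module.

Run:
```python
from h import *
c=dict(np.load("top0.npz")); save(c,"pics/crop_t.png",(250,150,400,250),5)
P=pts(c); hsv=cv2.cvtColor(c["color"],cv2.COLOR_RGB2HSV)
def rect(m,name):
    m=cv2.morphologyEx(m.astype(np.uint8),cv2.MORPH_CLOSE,np.ones((3,3)))
    cs,_=cv2.findContours(m,cv2.RETR_EXTERNAL,cv2.CHAIN_APPROX_NONE); k=max(cs,key=cv2.contourArea)
    return k
def ray(c,uv,z):
    uv=np.asarray(uv,float).reshape(-1,2)
    d=np.c_[(uv[:,0]-c["cx"])/c["fx"],(uv[:,1]-c["cy"])/c["fy"],np.ones(len(uv))]@c["R"]
    o=-c["R"].T@c["t"]; return o+d*((z-o[2])/d[:,2])[:,None]
roi=np.zeros((400,640),bool)
def box(x0,y0,x1,y1):
    r=roi.copy(); r[y0:y1,x0:x1]=1; return r
V=hsv[...,2];S=hsv[...,1]
def rep(m,z,n):
    k=rect(m,n); W=ray(c,k,z)[:,:2].astype(np.float32); r=cv2.minAreaRect(W*1000); print(n,np.round(r[0],1),np.round(r[1],1),round(r[2],2),cv2.boundingRect(k))
    print("  corners",np.round(cv2.boxPoints(r)).tolist())
print("V/S carrier",hsv[209,270:296].tolist()[::3])
rep((V>185)&box(255,185,302,232)|((hsv[...,0]>40)&(hsv[...,0]<85)&(S>80)&box(255,185,302,232)),.005,"carrier")
rep((S<130)&box(315,160,395,240)|(V<60)&box(315,160,395,240),.006,"binder")
for n,b in(("binder",(325,165,385,232)),("carr",(262,192,300,228))):
    q=P[b[1]:b[3],b[0]:b[2],2]; print(n); 
    print("\n".join(" ".join(f"{int(round(x*1000)):3d}" for x in r[::2]) for r in q[::2]))
```

```text
V/S carrier [[68, 132, 52], [68, 149, 111], [100, 10, 151], [105, 10, 156], [108, 9, 137], [74, 23, 142], [68, 105, 119], [67, 85, 123], [75, 27, 151]]
carrier [549.2 259.5] [46.4 30.5] 8.33 (285, 198, 9, 12)
  corners [[524.0, 271.0], [528.0, 241.0], [574.0, 248.0], [570.0, 278.0]]
binder [572.3  -1.5] [228.7 198.1] 2.96 (328, 169, 53, 59)
  corners [[453.0, 92.0], [463.0, -106.0], [692.0, -95.0], [681.0, 103.0]]
binder
  3  -1  -1   1   3   4  -2  -1   3  -4   2   0  -1   1   1   4  -2  -3   2   5   1   5  -5   6   3  -5   2   5  -6   5
 -1   0   2  -3  -1   2   2   8  -2   1   3   2  -3   0  -4  -3   0   5   3   7   5   7  -2  -1   2   6   4   6   0   6
  8   1   2   5   3   8  -7   0   5   4   6   2   4  -6   5   4   2   9   6   9   9   2  12   4  13  10   1   1   5   3
  3  -2   4   6   2   6  10   5   7  11   9   2  16  15  16  18  12  19  23  17  15  13   7   4   7   7   2   1   4   3
  1   2   3   9  12   1   6  19  14  21  19  10  14  17  21  20  17  13  12  14  13  23   8   5   6  13   6   7  -4  -4
  5   1   3   4   3   9   3  16  17  16  15  15  22  21  14  15  18  16  13
[... 4082 characters left out ...]
   9   6  -2  -3
 -4  -1   3   4  13   8   9  -1   4  30  -3   5   5   8   1   4   1  -3  -1
  6   6   6   5   5   6   4  10   3  28  16   6   7   8   6   1   7  -8  -1
  1   0   7   8   6   8   5   7   6  23  23   6   4   4   6  12  -2   7  -4
  1  -2   1   7   2   6   9   2   3   9   0   9  -2   5   2   3   4   5   1
  2  -4   0   3   4   8   4   4   4   9   8   0   6   6   9   4   5   3  -1
 -2  -3   7   8   7  -3   8   6   4   3   3   1   9   8   5   4   8   6   0
  2   3   4   5  -4   1   9   8   7   3   7   5   4  -1  -2   6  -5  -4  -3
 -2  -3   1  -2   8  -1   1   2  -1  -3  -5   4   5   1   3   2  -2  -4   0
  3  -2   4  -1   3   4   2   7   4  -4   4   2   7  -4   4   7   1   0   6
```

View pics/crop_t.png

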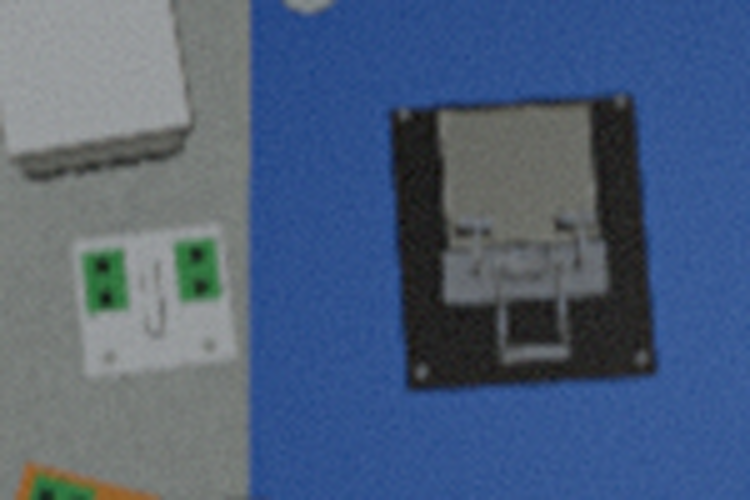

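The crop shows the white carrier with green boards. Its holes are at crop (109,358) and (209,346), on the robot side, so its +x points along the binder's +x. The purple and orange ones are look-alikes. Next I average a few frames to refine both poses.

```bash
cat >> h.py <<'E'
def avg(n,k):
    cs=[camera(n) for _ in range(k)]; c=cs[0]
    c["color"]=np.mean([x["color"] for x in cs],0).round().astype(np.uint8)
    z=np.array([x["range_z"] for x in cs]); z[z==0]=np.nan; c["range_z"]=np.nan_to_num(np.nanmedian(z,0)).astype(np.float32)
    return c
def ray(c,uv,z):
    uv=np.asarray(uv,float).reshape(-1,2)
    d=np.c_[(uv[:,0]-c["cx"])/c["fx"],(uv[:,1]-c["cy"])/c["fy"],np.ones(len(uv))]@c["R"]
    o=-c["R"].T@c["t"]; return o+d*((z-o[2])/d[:,2])[:,None]
def proj(c,X):
    q=np.atleast_2d(X)@c["R"].T+c["t"]; return np.c_[q[:,0]/q[:,2]*c["fx"]+c["cx"],q[:,1]/q[:,2]*c["fy"]+c["cy"]]
E
python3 - <<'E'
from h import *
for n,bc,bb in(("top",(256,186,300,232),(318,160,392,238)),("scene",(300,160,360,206),(236,204,348,294))):
    c=avg(n,8); np.savez(n+"1.npz",**c)
    hsv=cv2.cvtColor(c["color"],cv2.COLOR_RGB2HSV).astype(int); lab=cv2.cvtColor(c["color"],cv2.COLOR_RGB2LAB).astype(int)
    def up(m,b,z,nm):
        s=8; sub=cv2.resize(m[b[1]:b[3],b[0]:b[2]].astype(np.float32),None,fx=s,fy=s,interpolation=cv2.INTER_LINEAR)
        k=(sub>.5).astype(np.uint8); cs,_=cv2.findContours(k,cv2.RETR_EXTERNAL,cv2.CHAIN_APPROX_NONE); k=max(cs,key=cv2.contourArea).reshape(-1,2)
        uv=(k+.5)/s-.5+np.array(b[:2]); W=ray(c,uv,z)[:,:2].astype(np.float32)*1000
        r=cv2.minAreaRect(W); print(n,nm,np.round(r[0],1),np.round(r[1],1),round(r[2],2))
    L=lab[...,0]; t=np.median(L[bc[1]:bc[3],bc[0]:bc[0]+3]); w=np.percentile(L[bc[1]:bc[3],bc[0]:bc[2]],85)
    g=(lab[...,1]<115); print(t,w)
    up(np.where(g,1,np.clip((L-t)/(w-t),0,1)),bc,.005,"carrier")
    bl=lab[...,2]; b0=np.median(bl[bb[1]:bb[3],bb[0]:bb[0]+3]); up(np.clip((bl-b0)/(128-b0),0,1),bb,.006,"binder")
    o=[];
    hs=(hsv[...,0]>50)&(hsv[...,0]<85)&(hsv[...,1]>90); hs[:bc[1]]=0;hs[bc[3]:]=0;hs[:,:bc[0]]=0;hs[:,bc[2]:]=0
    q,l,st,ce=cv2.connectedComponentsWithStats(hs.astype(np.uint8))
    for i in range(1,q):
        if st[i,4]>8: print(" green",ce[i].round(1),st[i,4],np.round(ray(c,ce[i],.007)[0,:2]*1000,1))
    if n=="top":
        P=pts(c); m=(P[...,2]>.016)&(P[...,2]<.04); m[:bc[1]+4]=0;m[bc[3]-2:]=0;m[:,:bc[0]+4]=0;m[:,bc[2]-2:]=0
        print("rib",m.sum(),np.round(P[m].mean(0)*1000,1),cv2.minAreaRect((P[m][:,:2]*1000).astype(np.float32)))
        save(c,"pics/rib.png",(258,188,300,230),12)
E
```

```text
130.0 160.0
top carrier [525.6 293.7] [112.4 121.9] 6.91
top binder [572.2  -1.2] [228.3 197.6] 3.44
 green [289.  203.5] 80 [549.5 259.1]
 green [270.6 205.8] 77 [540.7 332.7]
rib 45 [528.2 293.3  23.1] ((527.6845703125, 293.56500244140625), (53.311607360839844, 11.82547664642334), 6.402435779571533)
190.0 214.0
scene carrier [521.2 297.1] [113.6 124.5] 7.11
scene binder [570.5  -1.9] [229.3 198.8] 3.39
 green [339.2 177.9] 65 [539.5 333.6]
 green [330.3 191.9] 76 [548.3 259.8]h.py:14: RuntimeWarning: All-NaN slice encountered
  z=np.array([x["range_z"] for x in cs]); z[z==0]=np.nan; c["range_z"]=np.nan_to_num(np.nanmedian(z,0)).astype(np.float32)
```

View pics/rib.png

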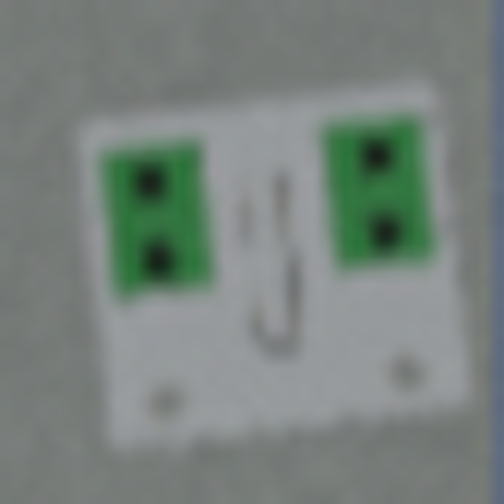

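The crop confirms it: white plate, two green boards, rib in the middle, holes at crop (167,402) and (406,371). Both cameras agree on the poses. Carrier is at about (525,294) with yaw 6.9°, and the binder origin is at about (582,-1) with yaw 3.4°, so the bar is at about (479,-7). Now moving above the bar.

{"method": "move_arm", "body": {
  "plan": [
    {"delta_pos": [-0.437,-0.431,0.12],"turn": [0,0,1.079],"fingers": 0.55},
    {"delta_pos": [-0.437,-0.431,0.12],"turn": [0,0,1.079],"fingers": 0.55},
    {"delta_pos": [-0.437,-0.431,0.12],"turn": [0,0,1.079],"fingers": 0.55},
    {"delta_pos": [-0.437,-0.431,0.12],"turn": [0,0,1.079],"fingers": 0.55},
    {"delta_pos": [-0.437,-0.431,0.12],"turn": [0,0,1.079],"fingers": 0.55},
    {"delta_pos": [-0.437,-0.431,0.12],"turn": [0,0,1.079],"fingers": 0.55},
    {"delta_pos": [-0.437,-0.431,0.12],"turn": [0,0,1.079],"fingers": 0.55},
    {"delta_pos": [-0.437,-0.431,0.12],"turn": [0,0,1.079],"fingers": 0.55},
    {"delta_pos": [-0.437,-0.431,0.12],"turn": [0,0,1.079],"fingers": 0.55},
    {"delta_pos": [-0.437,-0.431,0.12],"turn": [0,0,1.079],"fingers": 0.55},
    {"delta_pos": [-0.437,-0.431,0.12],"turn": [0,0,1.079],"fingers": 0.55},
    {"delta_pos": [-0.437,-0.431,0.12],"turn": [0,0,1.079],"fingers": 0.55}
  ],
  "force": 15
}}

```text
clock: 2.4
position: [0.478, -0.0063, 0.1223]
ee_rot: [0.686, 0.728, 0.0, -0.0]
ft_force: [-0.6, 0.9, 0.0]
grip_width: 0.45
grasp_force: 0.0
```

Run:
```python
from h import *
from workcell import tip_reach
print(tip_reach)
c=dict(np.load("top1.npz")); P=pts(c); z=P[...,2]
m=(z>.026)&(z<.05); m[:203]=0; m[:,:340]=0; m[230:]=0; m[:,372:]=0
# binder-frame coords
a=np.radians(3.42);R=np.array([[np.cos(a),np.sin(a)],[-np.sin(a),np.cos(a)]])
B=(P[...,:2]-[.582,-.0008])@R.T
bar=m&(B[...,0]<-.09); print("bar binder",np.round(B[bar].mean(0)*1000,1),np.ptp(B[bar],0)*1000,z[bar].mean(),bar.sum())
for nm,b,hi in(("rings",0,.05),):
    mm=(z>.045)&(abs(B[...,1])<.06)&(abs(B[...,0])<.06)
    for s in(1,-1):
        k=mm&(s*B[...,1]>0); print(s,np.round(B[k]*1000).tolist(),np.round(z[k]*1000))
print(np.round(ray(c,[[271.5,221],[291.4,218.4]],.005)*1000,1))
o=get_obs(); print({k:np.round(o[k],4) for k in("clock","position","ee_rot","grip_width","ft_force","grasp_force")})
```

```text
0.011
bar binder [-100.7    0.8] [14.2979474  51.55426462] 0.038521898510824236 41
1 [[5.0, 50.0], [4.0, 47.0], [4.0, 43.0], [4.0, 39.0], [4.0, 35.0], [3.0, 31.0], [3.0, 27.0], [1.0, 51.0], [1.0, 47.0], [0.0, 43.0], [-1.0, 39.0], [-0.0, 35.0], [-1.0, 32.0], [-1.0, 27.0], [-5.0, 40.0], [-8.0, 40.0], [-13.0, 41.0], [-16.0, 40.0], [-20.0, 41.0], [-24.0, 41.0], [-28.0, 41.0], [-31.0, 41.0], [-35.0, 41.0]] [56. 58. 57. 57. 57. 56. 60. 58. 55. 57. 60. 56. 58. 56. 60. 61. 63. 59.
 61. 60. 58. 51. 52.]
-1 [[4.0, -27.0], [3.0, -31.0], [3.0, -35.0], [3.0, -39.0], [3.0, -43.0], [2.0, -47.0], [2.0, -51.0], [-0.0, -27.0], [-1.0, -31.0], [-1.0, -35.0], [-1.0, -38.0], [-2.0, -42.0], [-2.0, -46.0], [-2.0, -50.0], [-5.0, -38.0], [-6.0, -42.0], [-10.0, -38.0], [-10.0, -42.0], [-13.0, -37.0], [-14.0, -41.0], [-17.0, -41.0], [-21.0, -41.0], [-25.0, -40.0], [-29.0, -40.0], [-31.0, -38.0], [-32.0, -40.0]] [57. 57. 57. 59. 56. 59. 57. 58. 56. 58. 60. 61. 57. 57. 60. 62. 61. 60.
 60. 63. 57. 61. 60. 58. 46. 56.]
[[479.8 328.5   5. ]
 [489.9 249.3   5. ]]
{'clock': np.float64(2.4), 'position': array([ 0.478 , -0.0063,  0.1223]), 'ee_rot': array([ 6.857e-01,  7.279e-01,  0.000e+00, -2.000e-04]), 'grip_width': np.float64(0.4499), 'ft_force': array([-0.5833,  0.941 ,  0.0238]), 'grasp_force': np.float64(0.0)}
```

{"method": "move_arm", "body": {
  "plan": [
    {"delta_pos": [0,0.001,0.05],"turn": [0,0,0],"fingers": 0.55},
    {"delta_pos": [0,0.001,0.085],"turn": [0,0,0],"fingers": 0.55},
    {"delta_pos": [0,0.001,0.096],"turn": [0,0,0],"fingers": 0.55},
    {"delta_pos": [0,0.001,0.096],"turn": [0,0,0],"fingers": 0.55},
    {"delta_pos": [0,0.001,0.096],"turn": [0,0,0],"fingers": 0.75},
    {"delta_pos": [0,0.001,0.096],"turn": [0,0,0],"fingers": 0.8},
    {"delta_pos": [0,0.001,0.096],"turn": [0,0,0],"fingers": 0.84},
    {"delta_pos": [0,0.001,0.096],"turn": [0,0,0],"fingers": 0.86},
    {"delta_pos": [0,0.001,0.096],"turn": [0,0,0],"fingers": 0.88},
    {"delta_pos": [0,0.001,0.096],"turn": [0,0,0],"fingers": 0.9}
  ],
  "force": 15
}}

```text
clock: 3.65
position: [0.4786, -0.0066, 0.0262]
ee_rot: [0.686, 0.728, -0.0, -0.0]
ft_force: [-3.9, -0.3, 4.0]
grip_width: 0.108
grasp_force: 19.5
```

{"method": "move_arm", "body": {
  "plan": [
    {"delta_pos": [0,0,-0.004],"fingers": 0.9},
    {"delta_pos": [0,0.0005,-0.008],"fingers": 0.9},
    {"delta_pos": [0,0.001,-0.012],"fingers": 0.9},
    {"delta_pos": [0,0.0015,-0.015],"fingers": 0.9},
    {"delta_pos": [0,0.0035,-0.022],"fingers": 0.9},
    {"delta_pos": [0,0.006,-0.028],"fingers": 0.9},
    {"delta_pos": [0,0.009,-0.035],"fingers": 0.9},
    {"delta_pos": [0,0.012,-0.04],"fingers": 0.9},
    {"delta_pos": [0,0.014,-0.043],"fingers": 0.9},
    {"delta_pos": [0,0.014,-0.043],"fingers": 0.9},
    {"delta_pos": [0,0.014,-0.043],"fingers": 0.9}
  ],
  "force": 15
}}

```text
validation failed for argument at $.pl...
```

Turn is required in each row.

{"method": "move_arm", "body": {
  "plan": [
    {"delta_pos": [0,0,-0.004],"turn": [0,0,0],"fingers": 0.9},
    {"delta_pos": [0,0.0005,-0.008],"turn": [0,0,0],"fingers": 0.9},
    {"delta_pos": [0,0.001,-0.012],"turn": [0,0,0],"fingers": 0.9},
    {"delta_pos": [0,0.0015,-0.015],"turn": [0,0,0],"fingers": 0.9},
    {"delta_pos": [0,0.0035,-0.022],"turn": [0,0,0],"fingers": 0.9},
    {"delta_pos": [0,0.006,-0.028],"turn": [0,0,0],"fingers": 0.9},
    {"delta_pos": [0,0.009,-0.035],"turn": [0,0,0],"fingers": 0.9},
    {"delta_pos": [0,0.012,-0.04],"turn": [0,0,0],"fingers": 0.9},
    {"delta_pos": [0,0.014,-0.043],"turn": [0,0,0],"fingers": 0.9},
    {"delta_pos": [0,0.014,-0.043],"turn": [0,0,0],"fingers": 0.9},
    {"delta_pos": [0,0.014,-0.043],"turn": [0,0,0],"fingers": 0.9}
  ],
  "force": 15
}}

```text
clock: 5.03
position: [0.4923, -0.0058, 0.0705]
ee_rot: [0.686, 0.728, -0.0, -0.001]
ft_force: [-15.9, -0.5, 19.5]
grip_width: 0.102
grasp_force: 21.3
```

{"method": "move_arm", "body": {
  "plan": [
    {"delta_pos": [0,-0.001,0.002],"turn": [0,0,0],"fingers": 0.85},
    {"delta_pos": [0,-0.001,0.002],"turn": [0,0,0],"fingers": 0.7},
    {"delta_pos": [0,-0.001,0.002],"turn": [0,0,0],"fingers": 0.6},
    {"delta_pos": [0,-0.001,0.002],"turn": [0,0,0],"fingers": 0.6},
    {"delta_pos": [0,-0.001,-0.03],"turn": [0,0,0],"fingers": 0.6},
    {"delta_pos": [0,-0.001,-0.09],"turn": [0,0,0],"fingers": 0.6},
    {"delta_pos": [0,-0.001,-0.09],"turn": [0,0,0],"fingers": 0.6}
  ],
  "force": 15
}}

```text
clock: 5.9
position: [0.4946, -0.0058, 0.1634]
ee_rot: [0.686, 0.728, 0.003, 0.002]
ft_force: [0.2, 0.4, -0.3]
grip_width: 0.399
grasp_force: 0.0
```

{"method": "move_arm", "body": {
  "plan": [
    {"delta_pos": [0.06,0.01,0],"turn": [0,0,-0.18],"fingers": 0.6},
    {"delta_pos": [0.12,0.02,0],"turn": [0,0,-0.36],"fingers": 0.6},
    {"delta_pos": [0.18,0.03,0],"turn": [0,0,-0.54],"fingers": 0.6},
    {"delta_pos": [0.24,0.04,0.02],"turn": [0,0,-0.72],"fingers": 0.6},
    {"delta_pos": [0.2975,0.0495,0.04],"turn": [0,0,-0.9],"fingers": 0.6},
    {"delta_pos": [0.2975,0.0495,0.06],"turn": [0,0,-1.08],"fingers": 0.6},
    {"delta_pos": [0.2975,0.0495,0.08],"turn": [0,0,-1.26],"fingers": 0.6},
    {"delta_pos": [0.2975,0.0495,0.08],"turn": [0,0,-1.44],"fingers": 0.6},
    {"delta_pos": [0.2975,0.0495,0.08],"turn": [0,0,-1.632],"fingers": 0.6},
    {"delta_pos": [0.2975,0.0495,0.08],"turn": [0,0,-1.632],"fingers": 0.6},
    {"delta_pos": [0.2975,0.0495,0.08],"turn": [0,0,-1.632],"fingers": 0.6}
  ],
  "force": 30
}}

```text
clock: 7.28
position: [0.5235, 0.294, 0.0789]
ee_rot: [-0.058, 0.998, -0.0, -0.0]
ft_force: [-1.2, 0.3, -0.3]
grip_width: 0.402
grasp_force: 0.0
```

Run:
```python
from h import *
o=get_obs(); print(o["clock"],o["position"],o["ee_rot"],o["joint_pos"].round(2))
a=np.radians(3.42);ca,sa=np.cos(a),np.sin(a)
for n,b in(("top",(325,165,385,232)),("scene",(240,205,345,290))):
    c=avg(n,8); np.savez(n+"2.npz",**c)
    W=lambda x,y,z:[.582+ca*x-sa*y,-.0008+sa*x+ca*y,z]
    print(n,"nominal tops px",proj(c,[W(0,.04,.052),W(0,-.04,.052)]).round(1).tolist(),"bases",proj(c,[W(0,.04,.016),W(0,-.04,.016)]).round(1).tolist(),"9mm",proj(c,[W(0,.049,.052)]).round(1).tolist())
    save(c,f"pics/{n}2.png",b,10 if n=="top" else 7)
```

```text
7.275 [0.523497   0.29397205 0.07893452] [-5.84718619e-02  9.98289030e-01 -3.59458595e-05 -2.28706957e-04] [-0.68  0.42  0.12  1.71 -0.06  1.02  1.14]
top nominal tops px [[344.7, 194.2], [365.1, 192.9]] bases [[344.0, 195.6], [364.0, 194.3]] 9mm [[342.4, 194.3]]
scene nominal tops px [[301.5, 230.4], [287.6, 249.2]] bases [[301.6, 237.9], [288.0, 256.5]] 9mm [[303.1, 228.4]]
```

View pics/scene2.png

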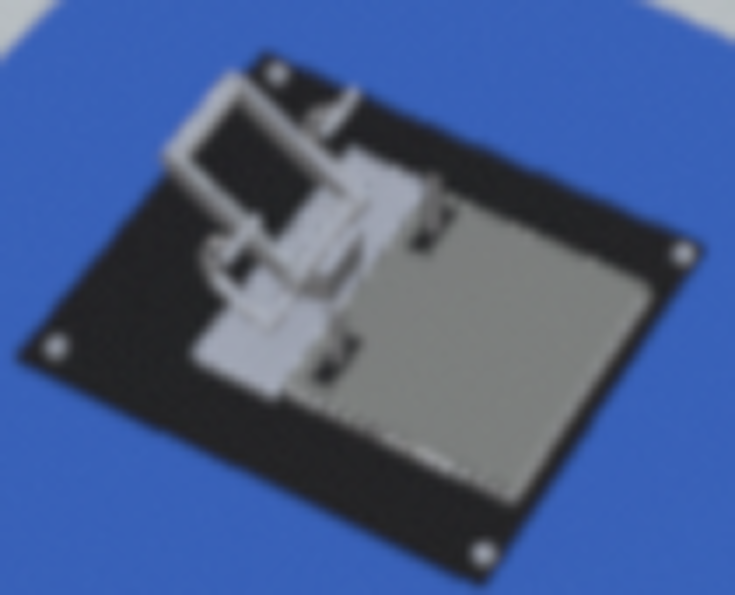

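View pics/top2.png

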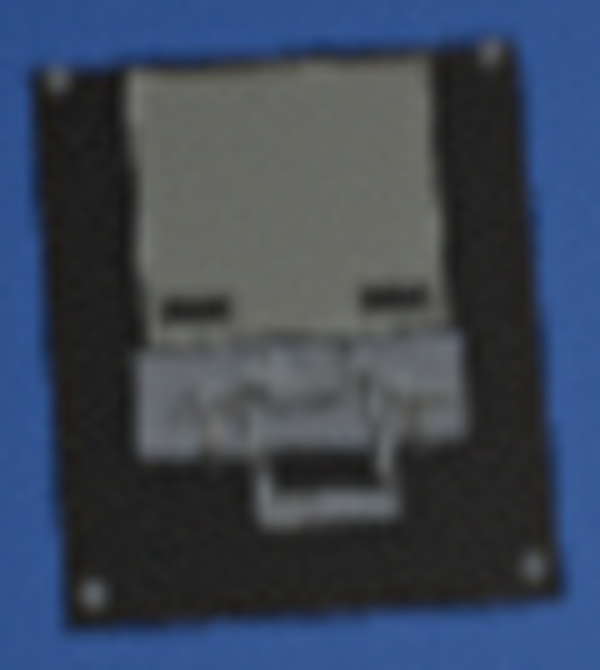

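The rings stand open and dark slots show where the posts rise (scene crop near (432,190) and (340,340)). I'll zoom in to measure the carriage offset.

Run:
```python
from h import *
a=np.radians(3.42);ca,sa=np.cos(a),np.sin(a)
W=lambda x,y,z:[.582+ca*x-sa*y,-.0008+sa*x+ca*y,z]
c=dict(np.load("scene2.npz")); x0,y0=274,220; s=18
im=cv2.resize(c["color"][y0:y0+44,x0:x0+42],None,fx=s,fy=s//1,interpolation=cv2.INTER_CUBIC)[:600*44//44]
im=cv2.resize(c["color"][y0:y0+44,x0:x0+42],None,fx=18,fy=13.6,interpolation=cv2.INTER_CUBIC)
im=cv2.normalize(im,None,0,255,cv2.NORM_MINMAX)[...,::-1].copy()
for s_ in(1,-1):
  for d,col in((-.009,(0,0,255)),(0,(0,255,0)),(.009,(255,0,0))):
    p=(proj(c,[W(0,s_*.04+d,.052),W(0,s_*.04+d,.018)])+.5-[x0,y0])*[18,13.6]
    for q in p: cv2.circle(im,tuple(int(v) for v in q),3,col,-1)
cv2.imwrite("pics/posts.png",im)
for n,zr in(("scene",(.024,.058)),("top",(.024,.058))):
    c=dict(np.load(n+"2.npz")); P=pts(c)
    B=np.stack([ca*(P[...,0]-.582)+sa*(P[...,1]+.0008),-sa*(P[...,0]-.582)+ca*(P[...,1]+.0008),P[...,2]],-1)
    m=(abs(B[...,0])<.01)&(B[...,2]>.024)&(B[...,2]<.06)&(abs(B[...,1])<.06)
    print(n,np.round(B[m]*1000).tolist())
```

```text
scene [[-2.0, 41.0, 52.0], [0.0, 42.0, 52.0], [-2.0, 40.0, 49.0], [1.0, 41.0, 49.0], [-2.0, 39.0, 44.0], [2.0, 40.0, 46.0], [-2.0, 40.0, 39.0], [1.0, 40.0, 40.0], [-1.0, 38.0, 37.0], [1.0, 40.0, 35.0], [-1.0, 39.0, 31.0], [1.0, 41.0, 30.0], [1.0, 41.0, 24.0], [-2.0, -40.0, 52.0], [1.0, -40.0, 54.0], [-1.0, -41.0, 49.0], [1.0, -40.0, 49.0], [-1.0, -42.0, 45.0], [0.0, -39.0, 42.0], [-2.0, -41.0, 38.0], [1.0, -40.0, 39.0], [-2.0, -41.0, 33.0], [-0.0, -39.0, 32.0], [-2.0, -41.0, 28.0], [1.0, -40.0, 30.0]]
top [[0.0, -36.0, 49.0], [0.0, 39.0, 54.0], [-2.0, -37.0, 35.0], [-1.0, 42.0, 41.0]]
```

View pics/posts.png

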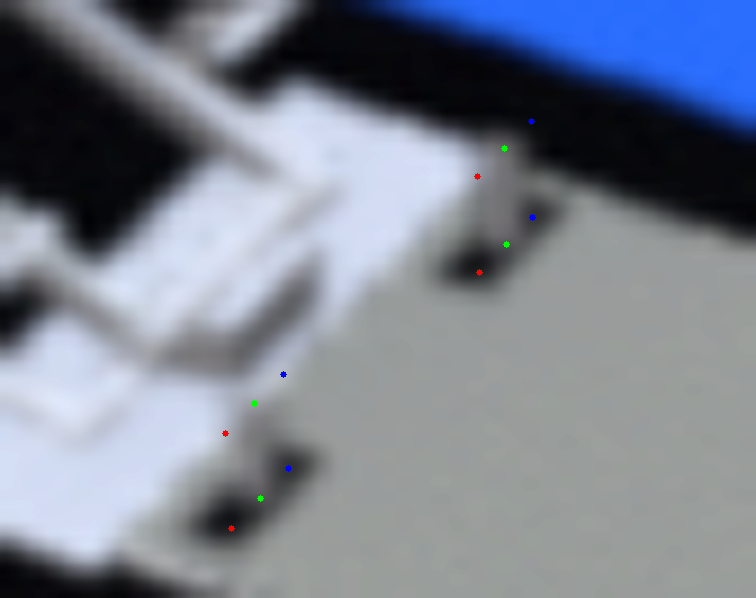

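Green dots are the nominal post positions, red and blue are ∓9 mm. The posts, at (500,190) and (250,450), stand close to nominal. After correcting for pad-side bias, I put the offset at about +2 mm in y (±1.5). Now grasping the rib.

{"method": "move_arm", "body": {
  "plan": [
    {"delta_pos": [-0.003,0,0.03],"turn": [0,0,0],"fingers": 0.6},
    {"delta_pos": [-0.003,0,0.05],"turn": [0,0,0],"fingers": 0.6},
    {"delta_pos": [-0.003,0,0.059],"turn": [0,0,0],"fingers": 0.6},
    {"delta_pos": [-0.003,0,0.059],"turn": [0,0,0],"fingers": 0.6},
    {"delta_pos": [-0.003,0,0.059],"turn": [0,0,0],"fingers": 0.8},
    {"delta_pos": [-0.003,0,0.059],"turn": [0,0,0],"fingers": 0.95},
    {"delta_pos": [-0.003,0,0.059],"turn": [0,0,0],"fingers": 1},
    {"delta_pos": [-0.003,0,0.059],"turn": [0,0,0],"fingers": 1},
    {"delta_pos": [-0.003,0,0.059],"turn": [0,0,0],"fingers": 1},
    {"delta_pos": [-0.003,0,0.03],"turn": [0,0,0],"fingers": 1},
    {"delta_pos": [-0.003,0,0],"turn": [0,0,0],"fingers": 1},
    {"delta_pos": [-0.003,0,-0.05],"turn": [0,0,0],"fingers": 1}
  ],
  "force": 35
}}

```text
clock: 9.57
position: [0.5254, 0.2938, 0.1289]
ee_rot: [-0.061, 0.998, -0.001, -0.001]
ft_force: [0.5, 0.4, -0.9]
grip_width: 0.129
grasp_force: 36.1
```

{"method": "move_arm", "body": {
  "plan": [
    {"delta_pos": [-0.01,-0.045,0],"turn": [0,0,0],"fingers": 1},
    {"delta_pos": [-0.02,-0.095,0],"turn": [0,0,0.03],"fingers": 1},
    {"delta_pos": [-0.03,-0.145,0],"turn": [0,0,0.059],"fingers": 1},
    {"delta_pos": [-0.04,-0.195,0],"turn": [0,0,0.059],"fingers": 1},
    {"delta_pos": [-0.05,-0.245,0],"turn": [0,0,0.059],"fingers": 1},
    {"delta_pos": [-0.058,-0.28,0.01],"turn": [0,0,0.059],"fingers": 1},
    {"delta_pos": [-0.0623,-0.2998,0.025],"turn": [0,0,0.059],"fingers": 1},
    {"delta_pos": [-0.0623,-0.2998,0.035],"turn": [0,0,0.059],"fingers": 1},
    {"delta_pos": [-0.0623,-0.2998,0.035],"turn": [0,0,0.059],"fingers": 1},
    {"delta_pos": [-0.0623,-0.2998,0.035],"turn": [0,0,0.059],"fingers": 1}
  ]
}}

```text
clock: 10.82
position: [0.6248, 0.006, 0.0948]
ee_rot: [-0.032, 0.999, 0.0, 0.0]
ft_force: [0.0, -0.3, -1.4]
grip_width: 0.129
grasp_force: 36.2
```

Run:
```python
from h import *
o=get_obs(); print({k:np.round(o[k],4) for k in("clock","position","ee_rot","ft_force","torque")})
for n in("scene","top"):
    c=avg(n,6); np.savez(n+"3.npz",**c)
    P=pts(c); z=P[...,2]
    hsv=cv2.cvtColor(c["color"],cv2.COLOR_RGB2HSV)
    hs=(hsv[...,0]>50)&(hsv[...,0]<85)&(hsv[...,1]>90)&(abs(P[...,0]-.63)<.1)&(abs(P[...,1])<.1)
    q,l,st,ce=cv2.connectedComponentsWithStats(hs.astype(np.uint8))
    for i in range(1,q):
        if st[i,4]>8: print(n,"green",ce[i].round(1),st[i,4],z[l==i].mean(),np.round(ray(c,ce[i],np.median(z[l==i]))[0,:2]*1000,1))
    r=(abs(P[...,0]-.62)<.09)&(abs(P[...,1])<.09)&(z>.065)&(z<.09)
    W=P[r]; A=np.c_[W[:,:2],np.ones(len(W))]; f=np.linalg.lstsq(A,W[:,2],rcond=None)[0]; print("plane",r.sum(),f.round(4),"z at centre",f@[.624,.004,1])
    print(cv2.minAreaRect((W[:,:2]*1000).astype(np.float32)))
c=dict(np.load("scene3.npz")); save(c,"pics/held.png",(250,180,350,280),6)
```

```text
{'clock': np.float64(10.825), 'position': array([0.6248, 0.006 , 0.0948]), 'ee_rot': array([-3.210e-02,  9.995e-01,  4.000e-04,  3.000e-04]), 'ft_force': array([ 0.009 , -0.3065, -1.3516]), 'torque': array([-0.0064,  0.0038, -0.0141])}
scene green [319.8 232.4] 105 0.0824434328701053 [641.5  42. ]
scene green [306.8 250.2] 125 0.08161874465583162 [644.8 -32.3]
plane 1000 [0.0256 0.0015 0.064 ] z at centre 0.07999672908806012
((603.6098022460938, 4.105827331542969), (147.6707305908203, 123.04417419433594), 2.706059217453003)
top green [344.2 172.8] 19 0.12052487748846744 [658.2  42.1]
top green [344.1 182. ] 11 0.09643669174574641 [622.4  43. ]
plane 237 [0.0306 0.0063 0.0597] z at centre 0.07886524365768405
((604.267333984375, 38.97265625), (146.61964416503906, 44.787147521972656), 3.6139137744903564)
```

View pics/held.png

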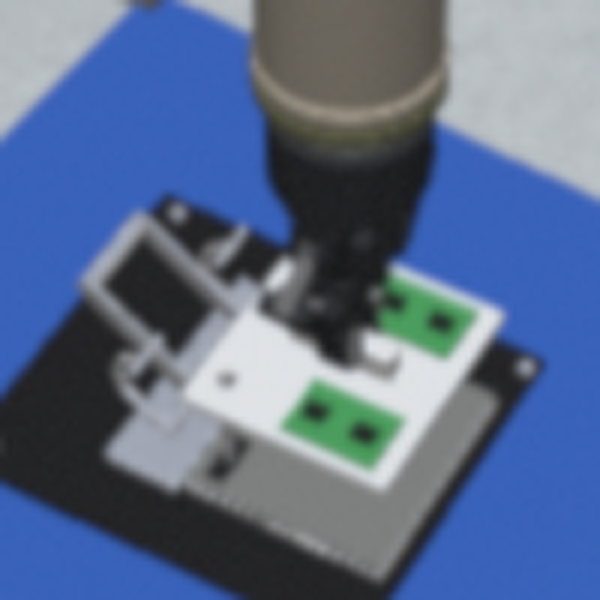

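The carrier is held level over the binder. The near hole is visible at crop (227,378). Comparing it with the near post in the same camera.

Run:
```python
from h import *
a=np.radians(3.42);ca,sa=np.cos(a),np.sin(a)
def toB(p): p=np.atleast_2d(p); return np.c_[ca*(p[:,0]-.582)+sa*(p[:,1]+.0008),-sa*(p[:,0]-.582)+ca*(p[:,1]+.0008)]*1000
c=dict(np.load("scene3.npz")); g=c["color"].astype(float).mean(-1)
b=g[237:249,281:294]; s=cv2.resize(b.astype(np.float32),None,fx=1,fy=1)
print(b.round().astype(int)[3:10])
v,u=np.mgrid[237:249,281:294]; w=np.clip(195-b,0,None)*(np.hypot(u-287.4,v-242.6)<3.2)
uv=[(w*u).sum()/w.sum(),(w*v).sum()/w.sum()]; print("hole px",uv,"binder",toB(ray(c,uv,.0795)[:,:2]).round(1))
o=get_obs(); print("TCP binder",toB(o["position"][None,:2]).round(1))
# posts in scene2: row profiles
c2=dict(np.load("scene2.npz")); P=pts(c2)
for s in(1,-1):
  q=[]
  B=toB(P[...,:2].reshape(-1,2)).reshape(400,640,2)
  m=(abs(B[...,0])<10)&(P[...,2]>.024)&(P[...,2]<.06)&(abs(B[...,1]-s*40)<15)
  vs,us=np.nonzero(m)
  for r in np.unique(vs):
     uu=us[vs==r]; q.append((r,uu.min(),uu.max(),round(float(P[r,uu,2].mean()*1000))))
  print(s,q, toB(ray(c2,[[us.mean(),vs.mean()]],P[m][:,2].mean())[:,:2]).round(1), "colour rows", [c2["color"][r,uu0-3:uu0+6].mean(-1).round().astype(int).tolist() for r,uu0,_,_ in q[2:5]])
```

```text
[[168 168 179 208 222 225 224 224 226 227 226 226 227]
 [170 175 203 220 223 218 210 211 220 225 226 226 227]
 [169 190 218 224 217 191 171 171 201 222 226 226 226]
 [176 212 225 225 216 181 153 154 196 221 226 226 227]
 [201 222 226 225 221 202 183 187 215 224 226 226 226]
 [213 223 226 226 225 221 217 218 224 226 227 226 227]
 [198 214 222 224 226 225 225 225 226 227 227 227 227]]
hole px [np.float64(287.32149901380666), np.float64(242.81065088757396)] binder [[ -1.2 -38.3]]
TCP binder [[42.9  2.6]]
1 [(np.int64(230), np.int64(301), np.int64(302), 52), (np.int64(231), np.int64(301), np.int64(302), 49), (np.int64(232), np.int64(301), np.int64(302), 45), (np.int64(233), np.int64(301), np.int64(302), 39), (np.int64(234), np.int64(301), np.int64(302), 36), (np.int64(235), np.int64(301), np.int64(302), 31), (np.int64(236), np.int64(302), np.int64(302), 24)] [[-0.2 40.1]] colour rows [[168, 159, 130, 108, 95, 76, 67, 53, 40], [168, 157, 121, 105, 99, 96, 99, 83, 71], [160, 139, 109, 103, 95, 83, 92, 101, 111]]
-1 [(np.int64(249), np.int64(287), np.int64(288), 53), (np.int64(250), np.int64(287), np.int64(288), 49), (np.int64(251), np.int64(287), np.int64(288), 43), (np.int64(252), np.int64(287), np.int64(288), 39), (np.int64(253), np.int64(287), np.int64(288), 32), (np.int64(254), np.int64(287), np.int64(288), 29)] [[ -0.6 -40.3]] colour rows [[166, 164, 144, 117, 106, 109, 119, 124, 125], [167, 163, 140, 113, 102, 96, 105, 117, 124], [159, 147, 130, 114, 99, 77, 76, 97, 120]]
```

{"method": "move_arm", "body": {
  "plan": [
    {"delta_pos": [0.0007,0,0.006],"turn": [0,0,0],"fingers": 1},
    {"delta_pos": [0.0007,0,0.012],"turn": [0,0,0],"fingers": 1},
    {"delta_pos": [0.0007,0,0.018],"turn": [0,0,0],"fingers": 1},
    {"delta_pos": [0.0007,0,0.021],"turn": [0,0,0],"fingers": 1},
    {"delta_pos": [0.0007,0,0.023],"turn": [0,0,0],"fingers": 1},
    {"delta_pos": [0.0007,0,0.024],"turn": [0,0,0],"fingers": 1},
    {"delta_pos": [0.0007,0,0.024],"turn": [0,0,0],"fingers": 1}
  ]
}}

```text
clock: 12.3
position: [0.624, 0.0044, 0.0704]
ee_rot: [-0.031, 1.0, 0.0, 0.0]
ft_force: [-0.8, 0.1, -1.1]
grip_width: 0.122
grasp_force: 36.2
```

{"method": "move_arm", "body": {
  "plan": [
    {"delta_pos": [0,0,-0.003],"turn": [0,0,0],"fingers": 1},
    {"delta_pos": [0,0.0015,-0.003],"turn": [0,0,0],"fingers": 1},
    {"delta_pos": [0,0.0015,-0.003],"turn": [0,0,0],"fingers": 1},
    {"delta_pos": [0,0.0015,-0.001],"turn": [0,0,0],"fingers": 1},
    {"delta_pos": [0,0.0015,0.0005],"turn": [0,0,0],"fingers": 1},
    {"delta_pos": [0,0.0015,0.0015],"turn": [0,0,0],"fingers": 1},
    {"delta_pos": [0,0.0015,0.0015],"turn": [0,0,0],"fingers": 1}
  ]
}}

```text
clock: 13.18
position: [0.6239, 0.0058, 0.0687]
ee_rot: [-0.031, 1.0, 0.0, -0.0]
ft_force: [1.0, -0.0, -0.9]
grip_width: 0.13
grasp_force: 36.1
```

No contact; continuing gently.

{"method": "move_arm", "body": {
  "plan": [
    {"delta_pos": [0,0,0.001],"turn": [0,0,0],"fingers": 1},
    {"delta_pos": [0,0,0.002],"turn": [0,0,0],"fingers": 1},
    {"delta_pos": [0,0,0.002],"turn": [0,0,0],"fingers": 1}
  ]
}}

```text
clock: 13.55
position: [0.6239, 0.0059, 0.0668]
ee_rot: [-0.031, 1.0, 0.0, 0.0]
ft_force: [-0.0, 0.5, -1.1]
grip_width: 0.127
grasp_force: 36.2
```

{"method": "move_arm", "body": {
  "plan": [
    {"delta_pos": [0,0,0.0015],"turn": [0,0,0],"fingers": 1},
    {"delta_pos": [0,0,0.003],"turn": [0,0,0],"fingers": 1},
    {"delta_pos": [0,0,0.0045],"turn": [0,0,0],"fingers": 1},
    {"delta_pos": [0,0,0.0045],"turn": [0,0,0],"fingers": 1}
  ]
}}

```text
clock: 14.05
position: [0.6239, 0.0058, 0.0622]
ee_rot: [-0.031, 1.0, 0.0, -0.0]
ft_force: [0.1, 0.2, -1.9]
grip_width: 0.127
grasp_force: 36.2
```

{"method": "move_arm", "body": {
  "plan": [
    {"delta_pos": [0,0,0.003],"turn": [0,0,0],"fingers": 1},
    {"delta_pos": [0,0,0.006],"turn": [0,0,0],"fingers": 1},
    {"delta_pos": [0,0,0.009],"turn": [0,0,0],"fingers": 1},
    {"delta_pos": [0,0,0.012],"turn": [0,0,0],"fingers": 1},
    {"delta_pos": [0,0,0.012],"turn": [0,0,0],"fingers": 1}
  ]
}}

```text
clock: 14.68
position: [0.6238, 0.0058, 0.05]
ee_rot: [-0.031, 1.0, -0.0, -0.0]
ft_force: [2.0, -0.5, -2.5]
grip_width: 0.124
grasp_force: 36.1
```

{"method": "move_arm", "body": {
  "plan": [
    {"delta_pos": [0,0,0.003],"turn": [0,0,0],"fingers": 1},
    {"delta_pos": [0,0,0.006],"turn": [0,0,0],"fingers": 1},
    {"delta_pos": [0,0,0.009],"turn": [0,0,0],"fingers": 1},
    {"delta_pos": [0,0,0.011],"turn": [0,0,0],"fingers": 1},
    {"delta_pos": [0,0,0.012],"turn": [0,0,0],"fingers": 1},
    {"delta_pos": [0,0,0.012],"turn": [0,0,0],"fingers": 1}
  ]
}}

```text
clock: 15.42
position: [0.6239, 0.0058, 0.0382]
ee_rot: [-0.031, 1.0, 0.0, -0.0]
ft_force: [0.5, -0.6, -0.8]
grip_width: 0.128
grasp_force: 36.2
```

{"method": "move_arm", "body": {
  "plan": [
    {"delta_pos": [0,0,0.001],"turn": [0,0,0],"fingers": 1},
    {"delta_pos": [0,0,0.002],"turn": [0,0,0],"fingers": 1},
    {"delta_pos": [0,0,0.002],"turn": [0,0,0],"fingers": 1},
    {"delta_pos": [0,0,0.002],"turn": [0,0,0],"fingers": 0.8},
    {"delta_pos": [0,0,0.002],"turn": [0,0,0],"fingers": 0.7},
    {"delta_pos": [0,0,0.002],"turn": [0,0,0],"fingers": 0.65},
    {"delta_pos": [0,0,0.002],"turn": [0,0,0],"fingers": 0.65}
  ]
}}

```text
clock: 16.3
position: [0.6238, 0.0059, 0.0362]
ee_rot: [-0.031, 1.0, 0.0, -0.0]
ft_force: [0.1, 0.7, 0.3]
grip_width: 0.352
grasp_force: 0.0
```

{"method": "move_arm", "body": {
  "plan": [
    {"delta_pos": [0,0,-0.03],"turn": [0,0,0],"fingers": 0.65},
    {"delta_pos": [0,0,-0.09],"turn": [0,0,0],"fingers": 0.65},
    {"delta_pos": [0,0,-0.104],"turn": [0,0,0],"fingers": 0.8},
    {"delta_pos": [0.05,-0.001,-0.104],"turn": [0,0,0],"fingers": 1},
    {"delta_pos": [0.1,-0.002,-0.104],"turn": [0,0,0],"fingers": 1},
    {"delta_pos": [0.13,-0.0025,-0.104],"turn": [0,0,0],"fingers": 1},
    {"delta_pos": [0.13,-0.0025,-0.104],"turn": [0,0,0],"fingers": 1},
    {"delta_pos": [0.13,-0.0025,-0.104],"turn": [0,0,0],"fingers": 1}
  ],
  "force": 20
}}

```text
clock: 17.3
position: [0.4949, -0.0045, 0.1404]
ee_rot: [-0.031, 1.0, 0.0, 0.0]
ft_force: [0.3, -0.2, -0.8]
grip_width: -0.001
grasp_force: 0.0
```

Run:
```python
from h import *
o=get_obs(); print(o["clock"],o["position"].round(4),o["grip_width"])
a=np.radians(3.42);ca,sa=np.cos(a),np.sin(a)
c=avg("scene",5); save(c,"pics/placed.png",(236,190,346,290),6)
P=pts(c); B=np.stack([ca*(P[...,0]-.582)+sa*(P[...,1]+.0008),-sa*(P[...,0]-.582)+ca*(P[...,1]+.0008),P[...,2]],-1)
m=(B[...,0]>.01)&(B[...,0]<.095)&(abs(abs(B[...,1])-.035)<.022)
A=np.c_[B[m][:,:2],np.ones(m.sum())]; f=np.linalg.lstsq(A,B[m][:,2],rcond=None)[0]; print("top plane",f.round(4),np.median(B[m][:,2]))
```

```text
17.3 [ 0.4949 -0.0045  0.1404] -0.0008693533955015308
top plane [-0.0145  0.007   0.0236] 0.02301136489796457h.py:14: RuntimeWarning: All-NaN slice encountered
  z=np.array([x["range_z"] for x in cs]); z[z==0]=np.nan; c["range_z"]=np.nan_to_num(np.nanmedian(z,0)).astype(np.float32)
```

View pics/placed.png

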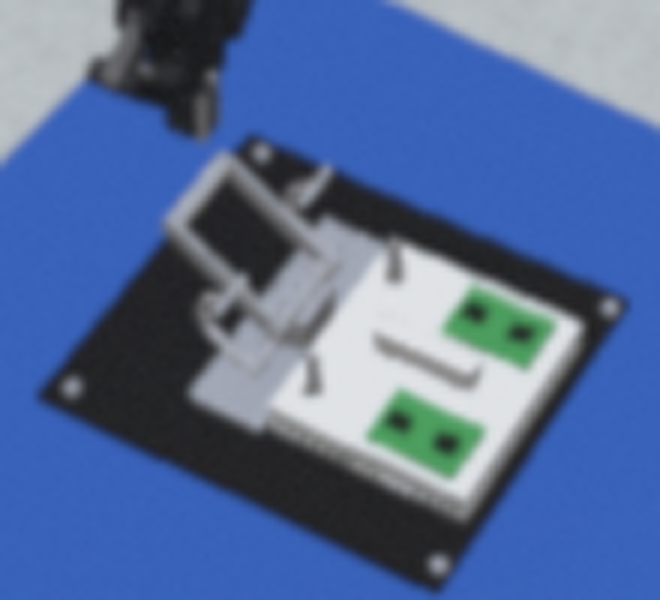

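The carrier lies flat, with both posts through its holes at crop (395,260) and (315,375), and the rings open. Pressing the lever down along its arc.

{"method": "move_arm", "body": {
  "plan": [
    {"delta_pos": [0.002,0,0.03],"turn": [0,0,0],"fingers": 1},
    {"delta_pos": [0.002,0,0.044],"turn": [0,0,0],"fingers": 1},
    {"delta_pos": [0.004,0,0.05],"turn": [0,0,0],"fingers": 1},
    {"delta_pos": [0.007,0,0.0555],"turn": [0,0,0],"fingers": 1},
    {"delta_pos": [0.009,0,0.06],"turn": [0,0,0],"fingers": 1},
    {"delta_pos": [0.0115,0,0.0655],"turn": [0,0,0],"fingers": 1},
    {"delta_pos": [0.013,0,0.071],"turn": [0,0,0],"fingers": 1},
    {"delta_pos": [0.0145,0,0.076],"turn": [0,0,0],"fingers": 1},
    {"delta_pos": [0.015,0,0.08],"turn": [0,0,0],"fingers": 1},
    {"delta_pos": [0.0155,0,0.083],"turn": [0,0,0],"fingers": 1},
    {"delta_pos": [0.0155,0,0.086],"turn": [0,0,0],"fingers": 1},
    {"delta_pos": [0.0155,0,0.089],"turn": [0,0,0],"fingers": 1}
  ]
}}

```text
clock: 19.05
position: [0.479, -0.0057, 0.0511]
ee_rot: [-0.031, 1.0, 0.0, 0.0]
ft_force: [-1.0, 0.4, 0.1]
grip_width: -0.0
grasp_force: 0.0
```

{"method": "move_arm", "body": {
  "plan": [
    {"delta_pos": [0,0,0.001],"turn": [0,0,0],"fingers": 1},
    {"delta_pos": [0,0,0.0015],"turn": [0,0,0],"fingers": 1},
    {"delta_pos": [0,0,0.0015],"turn": [0,0,0],"fingers": 1}
  ]
}}

```text
clock: 19.42
position: [0.4789, -0.0057, 0.0499]
ee_rot: [-0.031, 1.0, 0.0, 0.0]
ft_force: [-1.3, -0.6, 2.6]
grip_width: -0.004
grasp_force: 1.2
```

{"method": "move_arm", "body": {
  "plan": [
    {"delta_pos": [0,0,-0.03],"turn": [0,0,0],"fingers": 1},
    {"delta_pos": [0,0,-0.09],"turn": [0,0,0],"fingers": 1},
    {"delta_pos": [0.04,0,-0.15],"turn": [0,0,0],"fingers": 1},
    {"delta_pos": [0.05,0,-0.15],"turn": [0,0,0],"fingers": 1},
    {"delta_pos": [0.05,0,-0.15],"turn": [0,0,0],"fingers": 1}
  ]
}}

```text
clock: 20.05
position: [0.4289, -0.0087, 0.2007]
ee_rot: [-0.031, 1.0, 0.0, 0.001]
ft_force: [0.5, -1.2, -0.6]
grip_width: 0.005
grasp_force: 0.0
```

Run:
```python
from h import *
a=np.radians(3.42);ca,sa=np.cos(a),np.sin(a)
c=avg("scene",4); save(c,"pics/final.png",(236,190,346,290),6)
P=pts(c); B=np.stack([ca*(P[...,0]-.582)+sa*(P[...,1]+.0008),-sa*(P[...,0]-.582)+ca*(P[...,1]+.0008),P[...,2]],-1)
m=(B[...,0]<-.09)&(B[...,0]>-.115)&(abs(B[...,1])<.02)&(B[...,2]>.02); print("bar",B[m].mean(0).round(4),m.sum())
m=(abs(B[...,0]+.0)<.012)&(abs(B[...,1])<.06)&(B[...,2]>.05); print("ring tops",m.sum(),B[m].mean(0))
```

```text
bar [-0.1114 -0.0009  0.4444] 455
ring tops 62 [-0.00204806 -0.00046981  0.05774122]h.py:14: RuntimeWarning: All-NaN slice encountered
  z=np.array([x["range_z"] for x in cs]); z[z==0]=np.nan; c["range_z"]=np.nan_to_num(np.nanmedian(z,0)).astype(np.float32)
```

View pics/final.png

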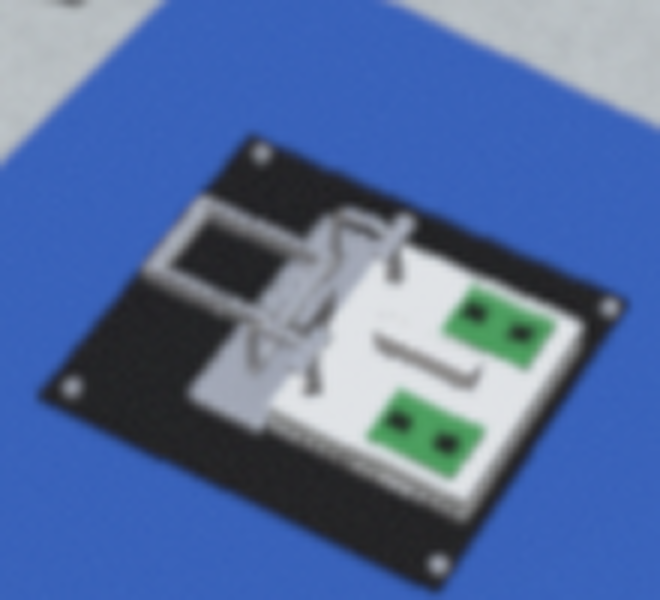

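The lever is down, with its bar at crop (180,235), and the ring tops are over the posts at (400,230) and (315,345). The carrier is flat and the arm is clear, so I'm handing in.

```bash
python3 -c "from workcell import hand_in; print(hand_in())"
```

```text
the job is handed in; nothing more can be done
None
```

The carrier is filed flat over both posts, the rings are closed and the lever is fully home by the final picture, with the arm clear; the job is handed in at about 20 s on the robot clock, and no verdict was returned.

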